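# Put the full screw tin in its pocket

## Task

One of the three identical closed screw tins is full and the other two are nearly empty: lift them in turn to feel which is the heavy one. Seat the heavy tin upright, without dropping it, in the pocket of the wooden board that fits it closely, all the way down. The two light tins must end standing where they stood at the start; tip no tin over and leave the other things on the table alone.

Things in the scene. Friction and masses are not known exactly. Their poses are not given: they have to be found in the camera images.
- tin_a_mid (a point): one of three identical closed plain-metal screw tins, upright cylinder 52 mm wide, 60 mm tall, lid fixed. Point: its centre, 30 mm above its base; z is its axis. Any one of the three (it changes) is full and weighs 0.6 to 0.85 kg in all, the other two 0.10 to 0.15 kg each
- tin_b_mid (a point): one of three identical closed plain-metal screw tins, upright cylinder 52 mm wide, 60 mm tall, lid fixed. Point: its centre, 30 mm above its base; z is its axis. Any one of the three (it changes) is full and weighs 0.6 to 0.85 kg in all, the other two 0.10 to 0.15 kg each
- tin_c_mid (a point): one of three identical closed plain-metal screw tins, upright cylinder 52 mm wide, 60 mm tall, lid fixed. Point: its centre, 30 mm above its base; z is its axis. Any one of the three (it changes) is full and weighs 0.6 to 0.85 kg in all, the other two 0.10 to 0.15 kg each
- tin_a: the same tin as point tin_a_mid; origin at the centre of its base. The tins stand on the metal table at z = 0 in a rough row that runs at about 120 degrees from +x (counterclockwise from above), 80 mm or more between centres, so the jaws have most room across the row, at about 30 degrees from +x
- tin_b: the same tin as point tin_b_mid; origin at the centre of its base. The tins stand on the metal table at z = 0 in a rough row that runs at about 120 degrees from +x (counterclockwise from above), 80 mm or more between centres, so the jaws have most room across the row, at about 30 degrees from +x
- tin_c: the same tin as point tin_c_mid; origin at the centre of its base. The tins stand on the metal table at z = 0 in a rough row that runs at about 120 degrees from +x (counterclockwise from above), 80 mm or more between centres, so the jaws have most room across the row, at about 30 degrees from +x
- tin_board: fixed wooden board 240 x 98 x 24 mm lying on the table, with a graded row of three round pockets along its length (46, 57 and 70 mm); origin at the centre of its underside, x along the row towards the largest pocket, z up
- pocket_small (a point): centre of the mouth, on the board's top face (24 mm above the table), of the round pocket 46 mm in diameter and 14 mm deep. Too small for the tins. x runs along the row of pockets towards the largest, z up
- pocket_medium (a point): centre of the mouth, on the board's top face (24 mm above the table), of the round pocket 57 mm in diameter and 14 mm deep. It fits a tin with 2.5 mm to spare all round; a seated tin's centre stands 16 mm above this point. x runs along the row of pockets towards the largest, z up
- pocket_large (a point): centre of the mouth, on the board's top face (24 mm above the table), of the round pocket 70 mm in diameter and 14 mm deep. Too loose for the tins. x runs along the row of pockets towards the largest, z up
- nut_mid (a point): bystander; the point is its centre. steel hexagon nut 33 x 29 x 14 mm lying near the tins
- bar_mid (a point): bystander; the point is its centre. brass bar 12 x 76 x 12 mm lying beyond the tins
- tape_mid (a point): bystander; the point is its centre. tape measure standing 66 mm high, 37 x 89 mm, between the tins and the board's far end

How it is judged:
At the end, for the whole second after the job is handed in: The heavy tin rests upright (within 0.1 rad) at the bottom of the 57 mm pocket (its weight, over 3.5 N, borne by the board; centre within 6 mm); the two light tins stand upright within 40 mm of where each began; all are at rest (((horizontal distance between tin_a_mid and pocket_medium below 0.006 m and z of tin_a_mid in the frame of pocket_medium below 0.02 m and angle between each of tin_a_mid, tin_b_mid, tin_c_mid's own z axis and vertical below 0.1 rad and contact force between tin_a and tin_board above 3.5 N and distance of each of tin_b_mid, tin_c_mid from where it was at the start of the episode below 0.04 m) or (horizontal distance between tin_b_mid and pocket_medium below 0.006 m and z of tin_b_mid in the frame of pocket_medium below 0.02 m and angle between each of tin_b_mid, tin_a_mid, tin_c_mid's own z axis and vertical below 0.1 rad and contact force between tin_b and tin_board above 3.5 N and distance of each of tin_a_mid, tin_c_mid from where it was at the start of the episode below 0.04 m) or (horizontal distance between tin_c_mid and pocket_medium below 0.006 m and z of tin_c_mid in the frame of pocket_medium below 0.02 m and angle between each of tin_c_mid, tin_a_mid, tin_b_mid's own z axis and vertical below 0.1 rad and contact force between tin_c and tin_board above 3.5 N and distance of each of tin_a_mid, tin_b_mid from where it was at the start of the episode below 0.04 m)) and linear speed of each of tin_a, tin_b, tin_c below 0.02 m/s); the robot touches nothing.
It fails at once if a tin is tipped over (more than 0.7 rad) (angle between any of tin_a_mid, tin_b_mid, tin_c_mid's own z axis and vertical above 0.7 rad).
It fails at once if a tin is dropped or slammed into the pocket (faster than 0.45 m/s within 35 mm of its axis and less than 30 mm above seated) ((linear speed of tin_a above 0.45 m/s and horizontal distance between tin_a_mid and pocket_medium below 0.035 m and z of tin_a_mid in the frame of pocket_medium below 0.046 m) or (linear speed of tin_b above 0.45 m/s and horizontal distance between tin_b_mid and pocket_medium below 0.035 m and z of tin_b_mid in the frame of pocket_medium below 0.046 m) or (linear speed of tin_c above 0.45 m/s and horizontal distance between tin_c_mid and pocket_medium below 0.035 m and z of tin_c_mid in the frame of pocket_medium below 0.046 m)).
It fails at once if the nut, the brass bar or the tape measure is moved more than 40 mm (distance of any of nut_mid, bar_mid, tape_mid from where it was at the start of the episode above 0.04 m).
It also fails if it takes over 67 s, if anything falls off the work surface, if the arm or the gripper's body presses on something with over 40 N, if the wrist force passes 120 N, or if a joint passes its speed limit or range.

## Robot

A 6-joint arm with a two-finger parallel gripper is mounted at the origin on a cart in front of the work surface, level with it; the furniture and walls round the work are solid. World frame = base frame: x ahead of the robot, y to its left, z up, the work surface at z = 0. Lengths are in m, angles in rad, forces in N, time in s.
With the tool pointing down it reaches from about 0.275 to 0.725 m from the base axis. Payload 15.9 kg.
Tool frame: the origin (TCP) lies at the very end of the fingers, on their centre line; the grasp point (between the pads) lies 19 mm behind it; z points along the fingers, y is the line along which they close (so a half turn about z gives the same grasp; the last joint's range is limited). The gripper opens to 85 mm and grips with 20 to 120 N. Pads are 22 mm wide; open, the fingers measure 114 mm over their backs; the gripper's body (76 mm by 85 mm) begins 54 mm behind the grasp point. The pads swing forward as they close: fully open they stand 13 mm farther back than shut.
Start: joints at [1.246, 0.213, -0.034, 1.323, 0, 1.571], TCP at [0.16, 0.474, 0.231] pointing down, gripper open.
Joint ranges: [-2.98, 2.98], [-0.74, 1.72], [-1.14, 1.35], [-2.1, 2.04], [-1.57, 1.44], [-3.14, 3.14]. Speed limits (rad/s): [1.89, 1.89, 2.39, 2.57, 3.14, 3.14].

## Interface

Orientations are given as [roll, pitch, yaw] about the fixed x, y, z axes, in that order (R = Rz(yaw) Ry(pitch) Rx(roll)).
In Python, from plant import bot gives the robot as it stands.
- The arm moves only by the shell command python3 -m crank 'ROWS' [FORCE]. ROWS is JSON, a list of rows, each a list of 7 numbers: the shift along the tool's x, y, z in mm, then the turn, a rotation vector about the tool's x, y, z in rad, then the opening, from 0 (shut) to 1 (fully open). In form: [[tx, ty, tz, wx, wy, wz, jaw], ...]. A call has 1 to 12 rows; each row shifts and turns the commanded pose from where the row before left it, along the tool's axes as they then stand; what a row does not reach is not made up. A row lasts 1/10 s, in which the tool goes at most 50 mm and 8.59 degrees, less where a joint would pass 70% of its speed; a pose out of reach is approached as far as the arm can. A call is refused whole if a number of a shift passes 50 or a number of a turn 0.15, either way. A call with a gripper value outside its range is refused whole. The fingers move at their own pace and stop on an object; FORCE is the grip in N (left out, the last holds). Time passes only in rows, so rows that do not move let the fingers close. It gives the time, the measured TCP pose, the force, the opening and the grip force at its end, in the units of the state.
- bot.read_state(): the state, without advancing time (a new reading comes with each control period).
- bot.snapshot(name): name is "side" or "top" or "wrist"; returns a dict with "image" (400x640x3 uint8, red, green, blue), "fx", "fy", "cx", "cy" (pixels), "k1" (the pictures are not rectified: a ray, as slopes to the right and down, at radius r is drawn at 1 + k1 r^2 times it, then the intrinsics apply), "R" (3x3) and "t" (3): a world point X has camera coordinates R X + t; the wrist camera has in their place "T_tool_cam" (4x4, takes a point from camera to tool coordinates, whose origin is the TCP and whose axes are the flange's). Camera axes: x right, y down, z forward; pixel columns grow to the right and rows downward; lengths in m; the calibration is good to about 2 mm. A picture is of the moment at which its call begins: read the wrist's pose just before it. There is no depth.
- bot.sign_off(): hands the job in; it is judged then, once.
The state is a dict: "t": time; "joint_pos": joint angles; "dq": joint speeds; "joint_efforts": joint torques, N m; "position": TCP position; "ee_rot": TCP orientation; "wrist_force": force on the tool from outside, world axes, zero at the start; "ft_torque": the same for the moment, N m; "grip_width": finger opening in m; "gripper_force": force on a finger pad.
Only numpy, scipy, OpenCV 4.12 (cv2) and the standard library are available. Lean on these libraries where they do the work, as an engineer would, in place of code of your own. Each camera call takes 0.05 s, during which the arm holds its last target. There are 200 camera calls.

## Working session

There is one attempt and no reset: what is moved stays moved. The work goes in short steps, Python scripts to look and compute and a shell command to move; the robot and the scene stay as the last step left them, time stands still between calls to the robot, and variables do not carry over. Pictures are saved under pics/ and viewed, at most 10 in all, crops included, and the job is handed in when it is done.

```bash
ls; mkdir -p pics; cat > h.py <<'E'
import numpy as np, cv2
from plant import bot
from scipy.spatial.transform import Rotation as Ro
def snap(n):
    s=bot.read_state(); d=bot.snapshot(n); return s,d
def save(d,f): cv2.imwrite('pics/'+f,cv2.cvtColor(d['image'],cv2.COLOR_RGB2BGR))
def cam(s,d):
    if 'R' in d: R=np.array(d['R']); t=np.array(d['t']); return R.T,-R.T@t
    T=np.array(d['T_tool_cam']); Rw=Ro.from_euler('xyz',s['ee_rot']).as_matrix()
    return Rw@T[:3,:3], Rw@T[:3,3]+np.array(s['position'])
def ray(s,d,u,v):
    R,c=cam(s,d); K=np.array([[d['fx'],0,d['cx']],[0,d['fy'],d['cy']],[0,0,1.]])
    p=cv2.undistortPoints(np.array([[[u,v]]],float),K,np.array([d['k1'],0,0,0,0.]))[0,0]
    r=R@np.array([p[0],p[1],1]); return c,r/np.linalg.norm(r)
def onz(s,d,u,v,z):
    c,r=ray(s,d,u,v); return c+r*(z-c[2])/r[2]
def proj(s,d,X):
    R,c=cam(s,d); p=R.T@(np.array(X)-c); a=p[:2]/p[2]; a=a*(1+d['k1']*(a@a))
    return np.array([d['fx']*a[0]+d['cx'],d['fy']*a[1]+d['cy']])
E
python3 - <<'E'
from h import *
for n in ('top','side','wrist'):
    s,d=snap(n); save(d,n+'0.png'); print(n,cam(s,d)[1].round(3),cam(s,d)[0].round(2).tolist(),d['fx'],d['k1'])
print(s)
E
```

```text
pics
top [0.465 0.163 1.163] [[-0.02, -0.99, 0.11], [-1.0, 0.02, -0.02], [0.01, -0.11, -0.99]] 428.07218824431584 -0.09007633881690474
side [ 0.274 -0.494  0.71 ] [[0.91, -0.27, 0.31], [-0.41, -0.63, 0.66], [0.01, -0.73, -0.68]] 438.64612593278207 0.017350555972776672
wrist [0.081 0.5   0.373] [[0.32, 0.9, 0.31], [0.95, -0.3, -0.11], [-0.0, 0.33, -0.95]] 327.99246431749293 -0.03940433494125972
{'t': 0.1, 'joint_pos': array([ 1.24603053e+00,  2.13311107e-01, -3.49988646e-02,  1.32347905e+00,
       -8.08282626e-06,  1.57078074e+00]), 'dq': array([-0.00061813,  0.00117631,  0.00186328, -0.00132161,  0.00125711,
       -0.00028896]), 'joint_efforts': array([-2.24695730e-03, -6.87238526e+01,  4.87810850e+01,  1.19540293e-02,
       -2.43505447e-04, -2.14970407e-05]), 'position': array([0.15944945, 0.47357567, 0.23086256]), 'ee_rot': array([-3.14059995e+00,  8.06735368e-06,  2.81684245e+00]), 'wrist_force': array([ 0.14953103,  0.51674672, -0.32457995]), 'ft_torque': array([-0.05648144,  0.03193323,  0.0076535 ]), 'gripper_force': 0.0, 'grip_width': 0.08526764445130743}
```

View pics/top0.png

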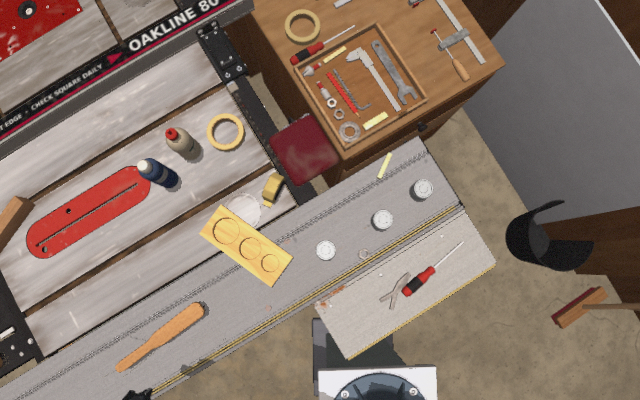

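View pics/side0.png

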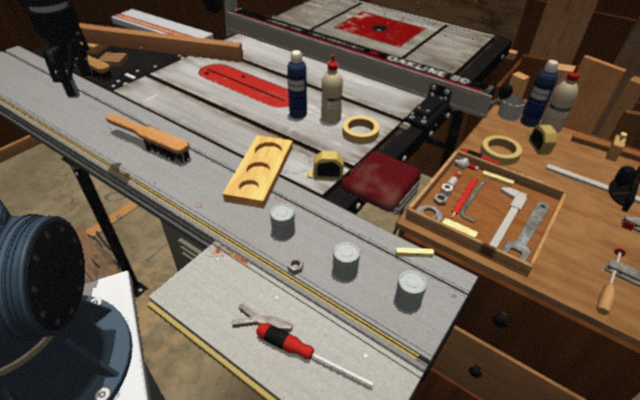

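The top view shows tins at about (326,250), (383,219) and (424,188). The board is centred near (247,246), with its large pocket at (226,231), medium at (248,248) and small at (270,263). The nut is at (364,254), the bar at (384,165) and the tape at (272,187). The side view agrees.

```bash
python3 - <<'E'
from h import *
s,d=snap('top')
for n,p,z in [('t1',(326,250),.06),('t2',(383,219),.06),('t3',(424,188),.06),('L',(226,231),.024),('M',(249,248),.024),('S',(270,263),.024),('nut',(364,254),.01),('bar',(384,165),.01),('tape',(272,187),.06)]:
    print(n,onz(s,d,*p,z).round(3))
s,d=snap('side')
for n,p,z in [('t1',(283,212),.06),('t2',(346,254),.06),('t3',(411,282),.06),('L',(270,151),.024),('M',(260,169),.024),('S',(249,187),.024),('tapetop',(327,160),.06)]:
    print(n,onz(s,d,*p,z).round(3))
E
```

```text
t1 [0.469 0.132 0.06 ]
t2 [ 0.545 -0.018  0.06 ]
t3 [ 0.624 -0.13   0.06 ]
L [0.525 0.396 0.024]
M [0.479 0.335 0.024]
S [0.438 0.28  0.024]
nut [0.456 0.028 0.01 ]
bar [ 0.698 -0.035  0.01 ]
tape [0.635 0.268 0.06 ]
t1 [0.471 0.131 0.06 ]
t2 [ 0.542 -0.023  0.06 ]
t3 [ 0.621 -0.128  0.06 ]
L [0.529 0.389 0.024]
M [0.483 0.329 0.024]
S [0.438 0.276 0.024]
tapetop [0.629 0.255 0.06 ]
```

```bash
cat >> h.py <<'E'
def go(x,y,z,yaw):
    """turn about tool z (rad), then shift in tool axes (mm) to pointing-down pose"""
    s=bot.read_state(); R0=Ro.from_euler('xyz',s['ee_rot']); R1=Ro.from_euler('xyz',[np.pi,0,yaw])
    w=(R0.inv()*R1).as_rotvec(); t=R1.inv().apply(np.array([x,y,z])-s['position'])*1000
    print('turn',w.round(3),'shift',t.round(1))
E
python3 -c "
from h import *
go(.45,.32,.25,np.radians(120))"
```

```text
turn [-0.001  0.     0.722] shift [-278.3  174.7  -18.9]
```

```bash
python3 -m crank '[[0,0,-19,0,0,0.145,1],[0,0,0,0,0,0.145,1],[0,0,0,0,0,0.145,1],[0,0,0,0,0,0.145,1],[0,0,0,0,0,0.142,1]]'; python3 -m crank '[[-35,22,0,0,0,0,1],[-35,22,0,0,0,0,1],[-35,22,0,0,0,0,1],[-35,22,0,0,0,0,1],[-35,22,0,0,0,0,1],[-35,22,0,0,0,0,1],[-34,21,0,0,0,0,1],[-34,21,0,0,0,0,1],[0,0,0,0,0,0,1],[0,0,0,0,0,0,1]]'
python3 - <<'E'
from h import *
s,d=snap('wrist'); save(d,'w1.png'); print(s['position'],s['ee_rot'])
for X in [(.481,.332,.024),(.47,.132,.06),(.527,.393,.024)]: print(proj(s,d,X).round())
E
```

```text
t: 0.75
position: [0.1595, 0.4738, 0.2502]
ee_rot: [-3.141, 0.0, 2.089]
wrist_force: [-0.5, 0.1, -0.1]
grip_width: 0.0855
gripper_force: 0.0
t: 1.75
position: [0.4497, 0.3197, 0.2499]
ee_rot: [-3.141, -0.0, 2.093]
wrist_force: [-0.3, 0.1, -0.4]
grip_width: 0.0853
gripper_force: 0.0
[0.44967619 0.31972871 0.24992301] [-3.14089669e+00 -6.66118460e-05  2.09314524e+00]
[343. 162.]
[251. 304.]
[406. 136.]
```

View pics/w1.png

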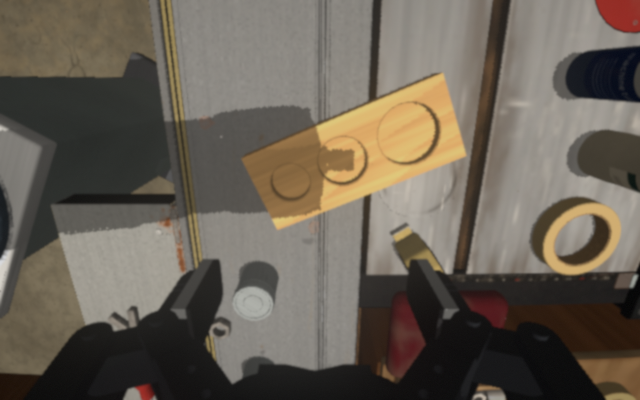

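The wrist view shows the pockets at L(408,132), M(342,159) and S(291,181), and the tin 1 lid at (253,304). These match the predictions within 2 px. I'll refine the pocket positions using rim edges on the plane.

```bash
cat >> h.py <<'E'
from scipy.optimize import least_squares
def circ(s,d,guess,z,r,band=.006,free=False,lo=30,hi=80):
    """robust circle fit to Canny edges cast on plane z near guess"""
    e=cv2.Canny(cv2.cvtColor(d['image'],cv2.COLOR_RGB2GRAY),lo,hi); u0=proj(s,d,[*guess,z])
    v,u=np.nonzero(e); k=np.hypot(u-u0[0],v-u0[1])<90
    P=np.array([onz(s,d,a,b,z)[:2] for a,b in zip(u[k],v[k])]); c=np.array([*guess,r])
    for b in (band,band/2,band/3):
        q=P[abs(np.hypot(*(P-c[:2]).T)-c[2])<b]
        f=lambda p:np.hypot(*(q-p[:2]).T)-(p[2] if free else r)
        c=least_squares(f,c,loss='soft_l1',f_scale=.0007).x
    a=np.degrees(np.arctan2(*(q-c[:2]).T[::-1])); cov=np.count_nonzero(np.histogram(a,18,(-180,180))[0])
    return c.round(4),len(q),cov
E
python3 - <<'E'
from h import *
s,d=snap('wrist')
for g,r in [((.527,.393),.035),((.481,.332),.0285),((.438,.278),.023)]:
    print(onz(s,d,*{.035:(408,132),.0285:(342,159),.023:(291,181)}[r],.024).round(4),circ(s,d,g,.024,r),circ(s,d,g,.024,r,free=True))
for r in (.026,.024): print(circ(s,d,(.47,.132),.06,r,free=True))
C=[onz(s,d,*p,.024)[:2] for p in [(243,156),(443,74),(466,157),(277,229)]]; print(np.round(C,4),np.mean(C,0))
E
```

```text
[0.5251 0.3987 0.024 ] (array([0.5272, 0.3966, 0.035 ]), 311, np.int64(18)) (array([0.5268, 0.3964, 0.0355]), 304, np.int64(18))
[0.4774 0.3352 0.024 ] (array([0.4801, 0.3335, 0.0285]), 193, np.int64(17)) (array([0.4804, 0.3334, 0.0284]), 190, np.int64(17))
[0.4395 0.2827 0.024 ] (array([0.44  , 0.2796, 0.023 ]), 124, np.int64(17)) (array([0.4399, 0.2794, 0.0227]), 121, np.int64(17))
(array([0.4712, 0.1323, 0.0251]), 139, np.int64(18))
(array([0.4712, 0.1323, 0.0251]), 139, np.int64(18))
[[0.3775 0.2813]
 [0.522  0.4683]
 [0.5998 0.4093]
 [0.4543 0.2198]] [0.4883947  0.34470088]
```

```bash
python3 -c "
from h import *
go(.4712,.1323,.10,np.radians(120))"
```

```text
turn [-0.    -0.     0.001] shift [-174.3  -74.6  150.3]
```

```bash
python3 -m crank '[[-35,-15,20,0,0,0,1],[-35,-15,25,0,0,0,1],[-35,-15,25,0,0,0,1],[-35,-15,25,0,0,0,1],[-34,-15,25,0,0,0,1],[0,0,30,0,0,0,1],[0,0,0,0,0,0,1],[0,0,0,0,0,0,1]]' 
python3 - <<'E'
from h import *
s,d=snap('wrist')
for g,z in [((.471,.132),.06),((.544,-.02),.06),((.622,-.129),.06)]: print(proj(s,d,[*g,z]).round(),circ(s,d,g,z,.0255,free=True))
go(.4712,.1323,.022,np.radians(120))
E
```

```text
t: 2.65
position: [0.471, 0.1329, 0.1011]
ee_rot: [-3.141, -0.0, 2.096]
wrist_force: [-0.8, -0.3, 0.2]
grip_width: 0.0855
gripper_force: 0.0
[312. 226.] (array([0.471 , 0.1328, 0.0247]), 301, np.int64(18))
[296. 419.] (array([ 0.544 , -0.02  ,  0.0255]), 0, np.int64(0))Traceback (most recent call last):
  File "<stdin>", line 3, in <module>
  File "h.py", line 32, in circ
    q=P[abs(np.hypot(*(P-c[:2]).T)-c[2])<b]
                       ~^~~~~~
ValueError: operands could not be broadcast together with shapes (0,) (2,)
```

```bash
python3 -m crank '[[0,0,30,0,0,0,1],[0,0,30,0,0,0,1],[0,0,19,0,0,0,1],[0,0,0,0,0,0,1],[0,0,0,0,0,0,0],[0,0,0,0,0,0,0],[0,0,0,0,0,0,0],[0,0,0,0,0,0,0],[0,0,0,0,0,0,0]]' 60; python3 -m crank '[[0,0,-10,0,0,0,0],[0,0,-10,0,0,0,0],[0,0,-10,0,0,0,0],[0,0,0,0,0,0,0],[0,0,0,0,0,0,0],[0,0,0,0,0,0,0]]'
```

```text
t: 3.6
position: [0.4725, 0.1326, 0.0232]
ee_rot: [3.139, 0.0, 2.095]
wrist_force: [-4.7, 0.5, 15.8]
grip_width: 0.0516
gripper_force: 60.6
t: 4.2
position: [0.4712, 0.1319, 0.051]
ee_rot: [-3.141, -0.0, 2.095]
wrist_force: [-0.2, 0.3, -1.1]
grip_width: 0.0509
gripper_force: 62.6
```

About 1.1 N, so this tin is light. I'll set it back and go to tin 2.

```bash
python3 -m crank '[[0,0,10,0,0,0,0],[0,0,10,0,0,0,0],[0,0,9,0,0,0,0],[0,0,0,0,0,0,0],[0,0,0,0,0,0,1],[0,0,0,0,0,0,1],[0,0,0,0,0,0,1],[0,0,0,0,0,0,1],[0,0,0,0,0,0,1]]'; python3 -m crank '[[0,0,-20,0,0,0,1],[0,0,-30,0,0,0,1],[0,0,-30,0,0,0,1],[0,0,-40,0,0,0,1],[0,0,-20,0,0,0,1],[0,0,0,0,0,0,1],[0,0,0,0,0,0,1]]' 
python3 - <<'E'
from h import *
s,d=snap('wrist')
print(circ(s,d,(.471,.132),.06,.0255,free=True))
go(.543,-.02,.10,np.radians(120))
E
```

```text
t: 5.1
position: [0.4714, 0.132, 0.0223]
ee_rot: [-3.142, 0.0, 2.095]
wrist_force: [-0.6, 0.6, -0.6]
grip_width: 0.0854
gripper_force: 0.0
t: 5.8
position: [0.4715, 0.132, 0.1622]
ee_rot: [3.141, 0.0, 2.095]
wrist_force: [-0.2, -0.6, -0.3]
grip_width: 0.0855
gripper_force: 0.0
(array([0.4709, 0.1332, 0.0247]), 228, np.int64(18))
turn [-0.001 -0.     0.   ] shift [-167.5  -13.7   61.6]
```

```bash
python3 -m crank '[[-34,-3,0,0,0,0,1],[-34,-3,0,0,0,0,1],[-34,-3,10,0,0,0,1],[-34,-3,20,0,0,0,1],[-31,-2,31,0,0,0,1],[0,0,0,0,0,0,1],[0,0,0,0,0,0,1]]' 
python3 - <<'E'
from h import *
s,d=snap('wrist')
c=circ(s,d,(.543,-.02),.06,.0255,free=True);print(c)
go(*c[0][:2],.022,np.radians(120))
E
```

```text
t: 6.55
position: [0.5417, -0.0199, 0.0997]
ee_rot: [-3.139, -0.002, 2.094]
wrist_force: [0.1, 0.2, 0.3]
grip_width: 0.0855
gripper_force: 0.0
(array([ 0.5468, -0.0183,  0.0247]), 294, np.int64(18))
turn [-0.001 -0.001  0.   ] shift [-1.4  4.5 78.8]
```

```bash
python3 -m crank '[[-1,4,30,0,0,0,1],[0,0,30,0,0,0,1],[0,0,19,0,0,0,1],[0,0,0,0,0,0,1],[0,0,0,0,0,0,0],[0,0,0,0,0,0,0],[0,0,0,0,0,0,0],[0,0,0,0,0,0,0],[0,0,0,0,0,0,0]]' 60; python3 -m crank '[[0,0,-10,0,0,0,0],[0,0,-10,0,0,0,0],[0,0,-10,0,0,0,0],[0,0,0,0,0,0,0],[0,0,0,0,0,0,0],[0,0,0,0,0,0,0]]'
```

```text
t: 7.5
position: [0.5478, -0.0182, 0.0242]
ee_rot: [3.139, 0.001, 2.095]
wrist_force: [-4.0, 3.1, 14.1]
grip_width: 0.0507
gripper_force: 61.3
t: 8.1
position: [0.5466, -0.0184, 0.052]
ee_rot: [-3.141, -0.0, 2.095]
wrist_force: [0.3, 0.7, -1.4]
grip_width: 0.0517
gripper_force: 62.6
```

Tin 2 is also light. I'll set it back and confirm tin 3 by lifting it.

```bash
python3 -m crank '[[0,0,10,0,0,0,0],[0,0,10,0,0,0,0],[0,0,9,0,0,0,0],[0,0,0,0,0,0,0],[0,0,0,0,0,0,1],[0,0,0,0,0,0,1],[0,0,0,0,0,0,1],[0,0,0,0,0,0,1],[0,0,0,0,0,0,1]]'; python3 -m crank '[[0,0,-20,0,0,0,1],[0,0,-30,0,0,0,1],[0,0,-30,0,0,0,1],[0,0,-40,0,0,0,1],[0,0,-20,0,0,0,1],[0,0,0,0,0,0,1],[0,0,0,0,0,0,1]]' 
python3 - <<'E'
from h import *
s,d=snap('wrist')
print(circ(s,d,(.5468,-.0183),.06,.0255,free=True))
go(.6245,-.128,.10,np.radians(120))
E
```

```text
t: 9.0
position: [0.5468, -0.0184, 0.0232]
ee_rot: [-3.142, -0.0, 2.095]
wrist_force: [0.3, -0.0, -0.1]
grip_width: 0.0852
gripper_force: 0.0
t: 9.7
position: [0.5469, -0.0184, 0.1632]
ee_rot: [3.141, 0.0, 2.095]
wrist_force: [0.1, -0.3, -0.8]
grip_width: 0.0852
gripper_force: 0.0
(array([ 0.5464, -0.0174,  0.0247]), 233, np.int64(18))
turn [-0.001 -0.001  0.   ] shift [-133.9   12.8   62.5]
```

```bash
python3 -m crank '[[-30,3,0,0,0,0,1],[-30,3,0,0,0,0,1],[-30,3,12,0,0,0,1],[-30,3,20,0,0,0,1],[-14,1,30,0,0,0,1],[0,0,0,0,0,0,1],[0,0,0,0,0,0,1]]' 
python3 - <<'E'
from h import *
s,d=snap('wrist')
c=circ(s,d,(.6245,-.128),.06,.0255,free=True);print(c)
go(*c[0][:2],.022,np.radians(120))
E
```

```text
t: 10.45
position: [0.624, -0.1277, 0.1002]
ee_rot: [-3.139, -0.002, 2.094]
wrist_force: [0.5, -0.2, 0.3]
grip_width: 0.0856
gripper_force: 0.0
(array([ 0.6253, -0.1285,  0.0247]), 309, np.int64(18))
turn [-0.    -0.001  0.001] shift [-1.2 -0.  79.5]
```

```bash
python3 -m crank '[[-1,0,30,0,0,0,1],[0,0,30,0,0,0,1],[0,0,18,0,0,0,1],[0,0,0,0,0,0,1],[0,0,0,0,0,0,0],[0,0,0,0,0,0,0],[0,0,0,0,0,0,0],[0,0,0,0,0,0,0],[0,0,0,0,0,0,0]]' 80; python3 -m crank '[[0,0,-10,0,0,0,0],[0,0,-10,0,0,0,0],[0,0,-10,0,0,0,0],[0,0,0,0,0,0,0],[0,0,0,0,0,0,0],[0,0,0,0,0,0,0]]'
```

```text
t: 11.4
position: [0.6265, -0.129, 0.0257]
ee_rot: [3.14, 0.002, 2.095]
wrist_force: [-6.9, 0.8, 14.8]
grip_width: 0.0508
gripper_force: 82.7
t: 12.0
position: [0.6253, -0.1288, 0.0528]
ee_rot: [-3.141, -0.0, 2.095]
wrist_force: [-0.1, 0.4, -8.6]
grip_width: 0.0507
gripper_force: 85.5
```

8.6 N, so tin 3 is the heavy one. Lift and carry it.

```bash
python3 -m crank '[[0,0,-20,0,0,0,0],[0,0,-35,0,0,0,0],[0,0,-35,0,0,0,0],[0,0,-25,0,0,0,0],[0,0,0,0,0,0,0]]'
python3 - <<'E'
from h import *
s,d=snap('wrist'); save(d,'w2.png')
go(.4802,.3335,.15,np.radians(120))
E
```

```text
t: 12.5
position: [0.6272, -0.1292, 0.1714]
ee_rot: [3.138, 0.003, 2.095]
wrist_force: [-0.1, -0.5, -7.4]
grip_width: 0.0505
gripper_force: 86.7
turn [0.001 0.001 0.   ] shift [473.6 104.7  18.7]
```

View pics/w2.png

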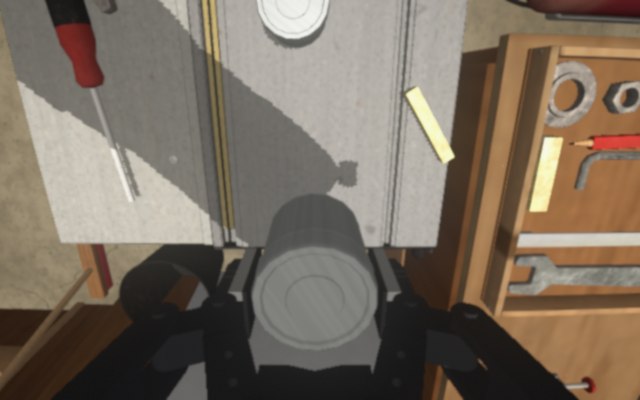

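The tin is held upright, with its lid at (315,297). Now carry it to above the pocket.

```bash
python3 -m crank '[[20,4,0,0,0,0,0],[36,8,0,0,0,0,0],[36,8,0,0,0,0,0],[36,8,0,0,0,0,0],[36,8,0,0,0,0,0],[36,8,0,0,0,0,0],[36,8,0,0,0,0,0],[36,8,0,0,0,0,0],[36,8,0,0,0,0,0],[36,8,0,0,0,0,0],[36,8,0,0,0,0,0],[36,8,0,0,0,0,0]]';  python3 -m crank '[[36,8,0,0,0,0,0],[20,5,9,0,0,0,0],[0,0,20,0,0,0,0],[0,0,20,0,0,0,0],[0,0,0,0,0,0,0],[0,0,0,0,0,0,0],[0,0,0,0,0,0,0]]'
python3 - <<'E'
from h import *
s,d=snap('wrist'); save(d,'w3.png')
p=s['position']; print(s['position'],s['ee_rot'])
zl=p[2]+.036
c=circ(s,d,p[:2],zl,.0247,free=True,lo=15,hi=45); print('lid',c)
for g,r in [((.5268,.3964),.035),((.4802,.3335),.0285),((.44,.2796),.023)]:
    print(proj(s,d,[*g,.024]).round(),circ(s,d,g,.024,r))
E
```

```text
t: 13.75
position: [0.4955, 0.2782, 0.1658]
ee_rot: [-3.138, -0.0, 2.095]
wrist_force: [0.4, 0.1, -7.5]
grip_width: 0.0506
gripper_force: 86.6
t: 14.45
position: [0.4807, 0.3324, 0.1197]
ee_rot: [3.141, -0.0, 2.094]
wrist_force: [0.9, 0.3, -7.9]
grip_width: 0.0507
gripper_force: 86.6
[0.48065414 0.33235244 0.11973422] [ 3.14109181e+00 -4.14837517e-05  2.09449401e+00]
lid (array([0.4804, 0.333 , 0.0228]), 659, np.int64(18))
[411. 154.] (array([0.5271, 0.397 , 0.035 ]), 502, np.int64(18))
[314. 194.] (array([0.4798, 0.3331, 0.0285]), 254, np.int64(12))
[236. 225.] (array([0.4401, 0.2808, 0.023 ]), 184, np.int64(17))
```

View pics/w3.png

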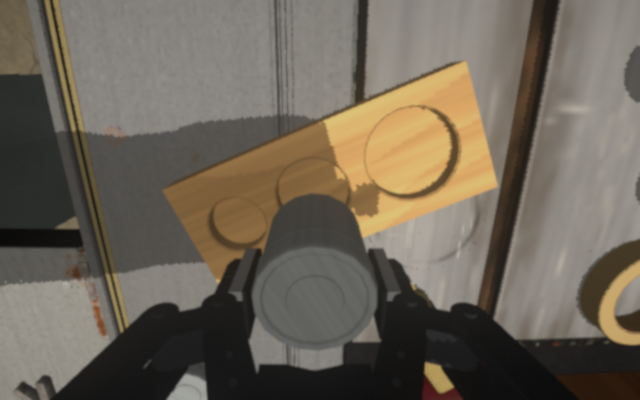

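The view shows the tin held above the board, with the lid at (315,297) and the medium pocket rim at (314,194) partly hidden. The pocket estimate is (0.480, 0.3333) and the tin is within 1 mm of it. Lower it to just above the mouth.

```bash
python3 -m crank '[[1,0,15,0,0,0,0],[0,0,20,0,0,0,0],[0,0,15,0,0,0,0],[0,0,12,0,0,0,0],[0,0,0,0,0,0,0],[0,0,0,0,0,0,0]]'
python3 - <<'E'
from h import *
s,d=snap('side')
R,c=cam(s,d); img=d['image']; u,v=proj(s,d,[.48,.333,.04]).astype(int)
save({'image':cv2.resize(img[v-60:v+60,u-80:u+80],None,fx=5,fy=5,interpolation=2)},'s4.png')
s,d=snap('wrist')
for g,r in [((.5271,.397),.035),((.48,.3332),.0285),((.44,.2805),.023)]: print(circ(s,d,g,.024,r))
print(s['position'])
E
```

```text
t: 15.1
position: [0.4802, 0.3334, 0.058]
ee_rot: [3.141, -0.0, 2.095]
wrist_force: [-0.7, 0.6, -7.1]
grip_width: 0.0505
gripper_force: 86.6
(array([0.5273, 0.3969, 0.035 ]), 790, np.int64(18))
(array([0.4797, 0.333 , 0.0285]), 298, np.int64(13))
(array([0.4405, 0.2815, 0.023 ]), 193, np.int64(15))
[0.48042376 0.33356995 0.05827122]
```

View pics/s4.png

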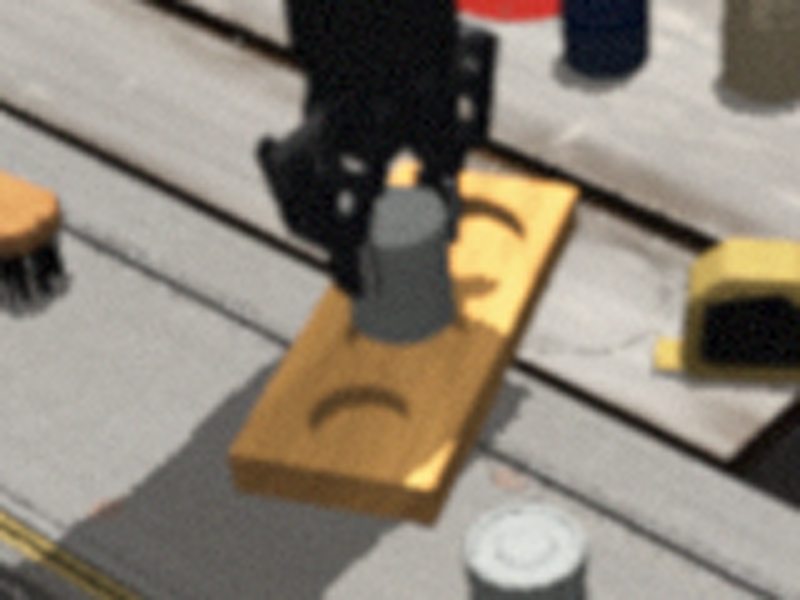

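The side crop shows the tin upright over the medium pocket at crop position (405,320). Lower it slowly and watch the force.

```bash
python3 -m crank '[[0,0,5,0,0,0,0],[0,0,5,0,0,0,0],[0,0,4,0,0,0,0],[0,0,2,0,0,0,0],[0,0,0,0,0,0,0],[0,0,0,0,0,0,0]]'; python3 -m crank '[[0,0,2,0,0,0,0],[0,0,2,0,0,0,0],[0,0,2,0,0,0,0],[0,0,0,0,0,0,0],[0,0,0,0,0,0,0]]'
```

```text
t: 15.8
position: [0.4799, 0.3333, 0.0413]
ee_rot: [-3.142, -0.0, 2.095]
wrist_force: [0.3, -0.2, -7.8]
grip_width: 0.0506
gripper_force: 86.9
t: 16.3
position: [0.4799, 0.3333, 0.0358]
ee_rot: [3.141, -0.0, 2.095]
wrist_force: [-4.9, -2.4, 5.0]
grip_width: 0.0509
gripper_force: 88.1
```

Contact at TCP z of 0.0358 matches the expected floor (0.010 + 0.0257). Release and retreat.

```bash
python3 -m crank '[[0,0,0,0,0,0,1],[0,0,0,0,0,0,1],[0,0,0,0,0,0,1],[0,0,0,0,0,0,1],[0,0,0,0,0,0,1]]'; python3 -m crank '[[0,0,-10,0,0,0,1],[0,0,-30,0,0,0,1],[0,0,-40,0,0,0,1],[0,0,-40,0,0,0,1],[0,0,-40,0,0,0,1],[0,0,0,0,0,0,1],[0,0,0,0,0,0,1]]'
python3 - <<'E'
from h import *
s,d=snap('wrist'); save(d,'w5.png'); print(s['position'])
print(circ(s,d,(.48,.333),.07,.0247,free=True))
E
```

```text
t: 16.8
position: [0.48, 0.3333, 0.0353]
ee_rot: [3.141, 0.0, 2.095]
wrist_force: [-0.6, 0.3, -0.1]
grip_width: 0.085
gripper_force: 0.0
t: 17.5
position: [0.4804, 0.3336, 0.1968]
ee_rot: [3.139, -0.0, 2.095]
wrist_force: [0.3, 0.1, -0.7]
grip_width: 0.0852
gripper_force: 0.0
[0.48035133 0.33358501 0.19679703]
(array([0.4799, 0.3342, 0.0248]), 165, np.int64(13))
```

View pics/w5.png

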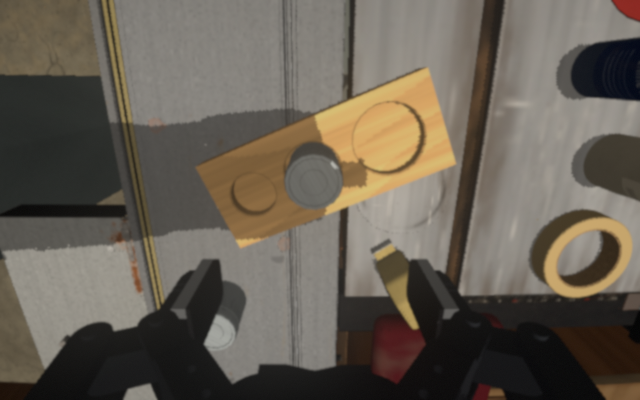

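The view shows the tin in the medium pocket with its lid at (315,180). Its apparent radius matches seated height (lid at z = 0.07), and it is about 1 mm off centre.

```bash
python3 -c "
from plant import bot
print(bot.sign_off())"
```

```text
the job is handed in; nothing more can be done
None
```

I seated the heavy tin (the far one, about 8 N on lifting) in the 57 mm pocket, about 1 mm off centre at full depth by the wrist camera, put both light tins back where they stood, and handed the job in at about 17.5 s; no verdict was returned.

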